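Release the large battery pack from its charging dock

TASK

Two battery packs sit in charging docks. Take the larger one: pinch the two release buttons on its sides together, lift it straight up out of its dock while they are pinched, set it down standing upright in the metal tray and let go of it. Leave the smaller pack in its dock.

Things in the scene. Friction and masses are not known exactly. Their poses are not given: they have to be found in the camera images.
- large_pack: Larger battery pack: upright grey box 48 (x) x 36 (y) x 84 (z) mm, up to 0.3 kg; origin at the centre of its underside, z up. It sits in a fixed black dock: floor 6 mm and walls 28 mm above the worktop (22 mm up the pack). A catch hook on each y face (5 mm out, 6 mm above the underside) locks it in until both buttons are in; then it lifts straight up, free after 25 mm.
- large_pack_buttons (a point): Midpoint between the large pack's two release buttons, 52 mm above its origin, axes as the pack's. One black ribbed button on each y face, 20 mm wide (x), 22 mm tall, 9 mm out: 54 mm over both. Each is sprung (2 N, 5.5 N fully in), slides in 7 mm (40 mm over both) and unlocks at 5 mm. The pack can be carried by the pinched buttons.
- small_pack: The smaller battery pack, to be left alone: the same kind of grey box with the same buttons at the same height, but 28 (x) x 36 (y) x 66 (z) mm, in a black dock of its own. Origin at the centre of its underside, z up.
- tray: A fixed open aluminium tray, 110 (x) x 100 (y) x 16 (z) mm outside, wall and floor 3 mm thick. Origin at the centre of its underside, z up; empty.
Not all that is in view belongs to the job. Leave any green or yellow look-alike of the large_pack alone.

How it is judged (in metres and radians):
On the way:
1. the large pack has been lifted clear of its dock, upright (height (world z) of large_pack above 0.034 m and angle between large_pack's own z axis and vertical below 0.35 rad), for 0.2 s.
At the end, for the whole second after the job is handed in: The large pack stands upright (within 10 degrees) and at rest on the tray's floor, its centre within 45 mm of the tray's centre, released; the small pack is still in its dock, within 10 mm of where it was (horizontal distance between large_pack and tray below 0.045 m and z of large_pack in the frame of tray below 0.008 m and angle between large_pack's own z axis and vertical below 0.17 rad and linear speed of large_pack below 0.02 m/s and distance of small_pack from where it was at the start of the episode below 0.01 m); the robot touches nothing.
It fails at once if the small pack is taken out of its dock or pushed about (moved more than 10 mm) (distance of small_pack from where it was at the start of the episode above 0.01 m).
It fails at once if the large pack is dropped: let go with its underside more than 45 mm above the worktop (height (world z) of large_pack above 0.045 m and contact force between the fingers and large_pack below 0.1 N).
It also fails if it takes over 43 s, if anything falls off the work surface, if the arm or the gripper's body presses on something with over 40 N, if the wrist force passes 120 N, or if a joint passes its speed limit or range.

ROBOT

A 6-joint arm with a two-finger parallel gripper is mounted at the origin on a cart in front of the work surface, level with it; the furniture and walls round the work are solid. World frame = base frame: x ahead of the robot, y to its left, z up, the work surface at z = 0. Lengths are in mm, angles in rad, forces in N, time in s.
With the tool pointing down it reaches from about 350 to 875 mm from the base axis. Payload 4.2 kg.
Tool frame: the origin (TCP) lies where the fingers leave the gripper's body, on its centre line; the fingertips stand 70 mm ahead of it and the grasp point (between the pads) lies 51 mm ahead of it; z points along the fingers, y is the direction in which the jaws open and shut (so a half turn about z gives the same grasp; the last joint's range is limited). The gripper opens to 87 mm and grips with 3 to 60 N. Pads are 19 mm wide; open, the fingers measure 117 mm over their backs; the gripper's body (75 mm by 190 mm) begins 51 mm behind the grasp point.
Start: joints at [1.546, 0.385, 0.008, 0, -1.194, -0.259], TCP at [174.971, 599.987, 292.25] pointing down, gripper open.
Joint ranges: [-3.14, 3.14], [-1.21, 2.06], [-1.07, 1.41], [-3.16, 2.05], [-2.99, -0.16], [-3.1, 3.1]. Speed limits (rad/s): [2.79, 2.79, 3.14, 3.14, 3.14, 3.14].

INTERFACE

Orientations are given as a unit quaternion [x, y, z, w].
In Python, from workcell import read_state, read_camera, calibration, hand_in gives the robot as it stands. The module is installed in compiled form; this text tells all that it offers.
- The arm moves only by the tool arm_command, never from a script. Its argument "steps" is a list of rows, each a list of 3 entries, a list of its own where there are three numbers: the shift along the tool's x, y, z in m, then the turn, a rotation vector about the tool's x, y, z in units of 5 degrees (1.0 is 5 degrees), then the finger opening in m, from 0 to 0.087. In form: [[[x, y, z], [rx, ry, rz], gripper], ...]. A call has 1 to 8 rows; each row is the pose to reach, as a shift and turn from the pose commanded when the call began, along the tool's axes at that moment; what a row does not reach only later rows make up. A row lasts 1/8 s, in which the tool goes at most 62.5 mm and 10.7 degrees, less where a joint would pass 70% of its speed; a pose out of reach is approached as far as the arm can. A call with a gripper value outside its range is refused whole. The fingers move at their own pace and stop on an object; "force" is the grip in N (left out, the last holds). Time passes only in rows, so rows that repeat a pose let the fingers close. It gives the time, the measured TCP pose, the force and the opening at its end, in the units of the state.
- read_state(): the state, without advancing time (a new reading comes with each control period).
- read_camera(name): name is "scene" or "top" or "wrist"; returns the picture (400x640x3 uint8, red, green, blue); there is no depth.
- calibration(name): a dict with "fovy" (degrees; the focal length in pixels is half the picture's height over the tangent of half this angle, whatever the lens; pixels are square), "cx", "cy" (the principal point, pixels), "xyz" and "orientation" of the camera in the world. Camera axes: x right, y up, looking along -z (the intrinsics and any distortion apply to the point x, -y, -z); pixel columns grow to the right and rows downward; lengths in mm; the calibration is good to about 2 mm. A picture is of the moment at which its call begins: read the wrist's pose just before it. calibration takes no time and is no camera call; for the wrist camera it gives the pose at the moment of the call.
- hand_in(): hands the job in, once; it reports no verdict.
The state is a dict: "time": time; "q": joint angles; "qvel": joint speeds; "joint_torque": joint torques, N m; "tcp_pos": TCP position; "orientation": TCP orientation; "force": force on the tool from outside, world axes, zero at the start; "wrist_torque": the same for the moment, N m; "finger_gap": opening from 0.0 (shut) to 1.0 (fully open).
Only numpy, scipy, OpenCV 4.12 (cv2) and the standard library are available. Lean on these libraries where they do the work, as an engineer would, in place of code of your own. Each camera call takes 0.05 s, during which the arm holds its last target.

## Working session

There is one attempt and no reset: what is moved stays moved. The work goes in short steps, Python scripts to look and compute and a tool call to move; the robot and the scene stay as the last step left them, time stands still between calls to the robot, and variables do not carry over. Pictures are saved under pics/ and viewed, and the job is handed in when it is done.

Besides the shell and the picture viewer there is one more tool, called after "Emit:" by a JSON object that holds its "op" and its "data". arm_command: Moves the arm, as the interface text tells. Its arguments: {"type":"object","properties":{"steps":{"type":"array"},"force":{"type":"number"}},"required":["steps"]}

```bash
mkdir -p pics; python3 - <<'E'
from workcell import *
import cv2
for n in ["scene","top","wrist"]:
    c=calibration(n); print(n,c)
    cv2.imwrite(f"pics/{n}0.png",read_camera(n)[:,:,::-1])
print(read_state())
E
```

```text
scene {'fovy': 51.63243254988117, 'cx': 314.25564383347864, 'cy': 196.8979189917669, 'xyz': array([-126.80946854, -497.1244985 ,  559.63086541]), 'orientation': array([ 0.4534587 , -0.21597811, -0.37612807,  0.77862465])}
top {'fovy': 50.56434410570963, 'cx': 325.42021158820876, 'cy': 199.2592996117031, 'xyz': array([ 328.07472511,   40.42472053, 1025.39711657]), 'orientation': array([-0.06805196,  0.07552393,  0.74194548, -0.66270806])}
wrist {'fovy': 70.57808057129773, 'cx': 318.6540627422776, 'cy': 196.793789678967, 'xyz': array([249.38296425, 577.82700248, 383.28954035]), 'orientation': array([ 0.08707451, -0.11422672,  0.79201766, -0.59336188])}
{'time': 0.15, 'q': array([ 1.54557147e+00,  3.85390335e-01,  6.96129352e-03, -3.65929097e-04,
       -1.19401603e+00, -2.58577223e-01]), 'qvel': array([-0.0010474 , -0.00101487,  0.00454421,  0.00118934,  0.00235274,
       -0.00011031]), 'joint_torque': array([ 1.21988014e-04, -3.91050339e+01,  1.87587297e+01,  4.22232896e+00,
        1.23738291e-02, -1.37122629e-04]), 'tcp_pos': array([174.90033652, 599.68119154, 291.41088123]), 'orientation': array([ 9.89939037e-01, -1.41492031e-01, -7.29517344e-05,  8.38567677e-04]), 'force': array([-0.12784847,  0.76370701, -1.31896303]), 'wrist_torque': array([ 0.01269985, -0.02226637, -0.05851749]), 'finger_gap': 1.0036585409756056}
```

View pics/scene0.png

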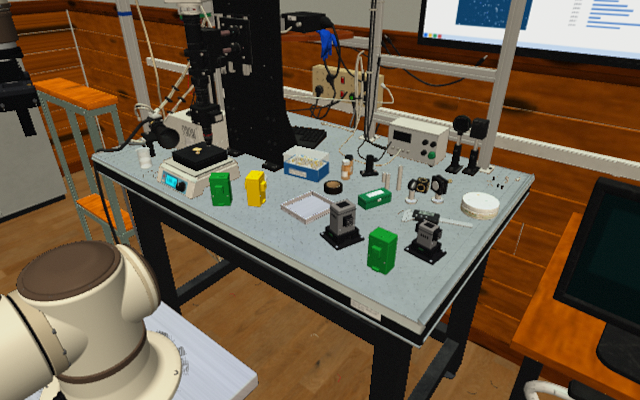

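View pics/top0.png

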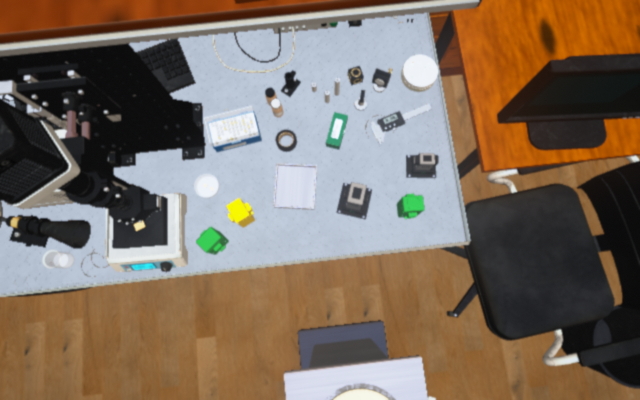

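View pics/wrist0.png

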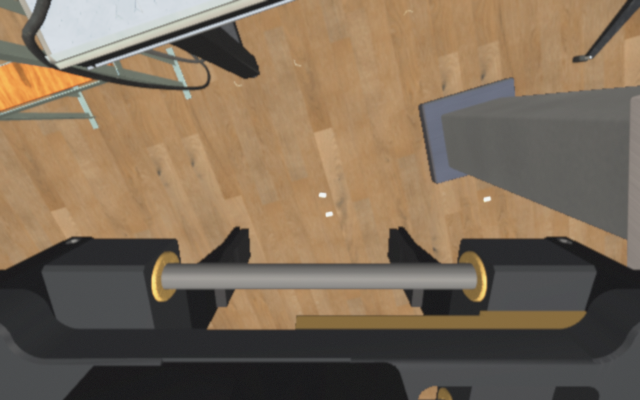

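The scene view shows two grey packs in black docks: the larger at about (343,222) and the smaller at (430,235). The tray is at (305,207). In the top view the large pack is at (354,197), the small pack at (424,164) and the tray at (296,187).

Candidates for the large pack (top pixels):
- Grey pack in dock at (354,197)
- Smaller grey pack in dock at (424,164)
- Green look-alikes at (411,205) and (211,240)
- Yellow look-alike at (240,211)

I choose the grey one at (354,197) and will check it in a close crop.

```bash
cat > h.py <<'E'
import numpy as np,cv2
from workcell import *
from scipy.spatial.transform import Rotation as R
def ray(c,u,v):
    f=200/np.tan(np.radians(c['fovy']/2))
    d=np.array([(u-c['cx'])/f,-(v-c['cy'])/f,-1.])
    return np.array(c['xyz']),R.from_quat(c['orientation']).apply(d)
def onz(c,u,v,z):
    o,d=ray(c,u,v); return o+d*(z-o[2])/d[2]
def tri(c1,p1,c2,p2):
    o1,d1=ray(c1,*p1);o2,d2=ray(c2,*p2)
    d1=d1/np.linalg.norm(d1);d2=d2/np.linalg.norm(d2)
    s=np.linalg.lstsq(np.stack([d1,-d2],1),o2-o1,rcond=None)[0]
    a=o1+d1*s[0];b=o2+d2*s[1]; return (a+b)/2,np.linalg.norm(a-b)
def proj(c,P):
    f=200/np.tan(np.radians(c['fovy']/2))
    p=R.from_quat(c['orientation']).inv().apply(np.asarray(P,float)-c['xyz'])
    return np.stack([c['cx']+f*p[...,0]/-p[...,2],c['cy']-f*p[...,1]/-p[...,2]],-1)
def crop(im,x0,y0,w,h,k,name):
    cv2.imwrite(name,cv2.resize(im[y0:y0+h,x0:x0+w,::-1],None,fx=k,fy=k,interpolation=cv2.INTER_CUBIC))
E
python3 - <<'E'
from h import *
t=cv2.imread('pics/top0.png')[:,:,::-1];s=cv2.imread('pics/scene0.png')[:,:,::-1]
crop(t,260,140,190,90,4,'pics/ct.png');crop(s,270,180,190,110,4,'pics/cs.png')
c=calibration('top')
for p in [(354,197),(424,164),(296,187),(411,205)]: print(onz(c,*p,0),onz(c,*p,84))
E
```

```text
[536.32765338 -53.41057576   0.        ] [519.2676815  -45.72363696  84.        ]
[ 600.69553416 -239.04577276    0.        ] [ 578.36257887 -216.15169489   84.        ]
[577.79751102  86.74803602   0.        ] [557.34034991  82.95325404  84.        ]
[ 500.50897388 -190.49343086    0.        ] [ 486.38324965 -171.57673566   84.        ]
```

View pics/ct.png

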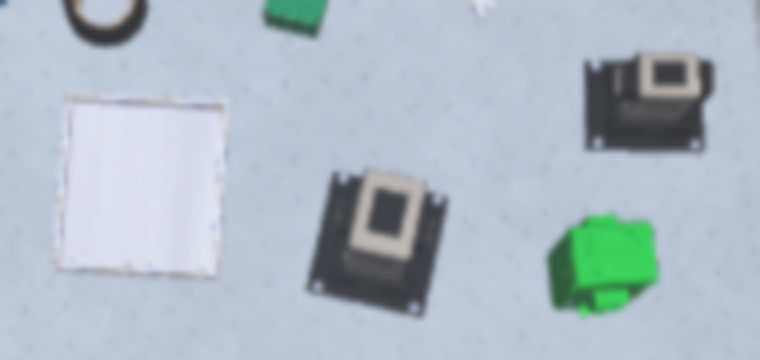

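View pics/cs.png

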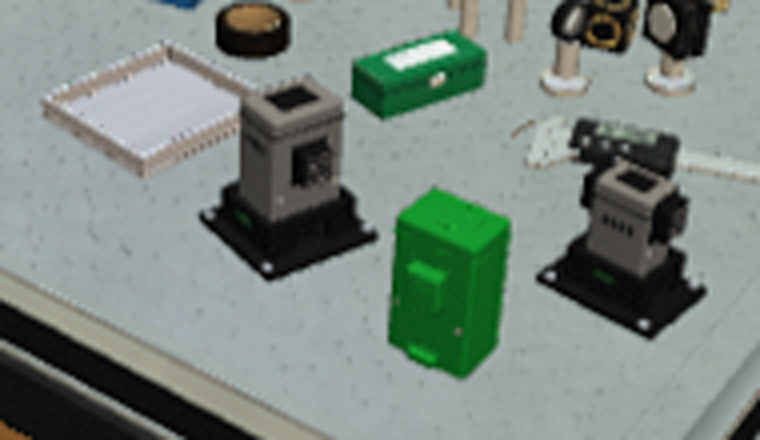

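The crops confirm the choice. The grey pack at top crop (387,212) is the taller one in the larger dock, and the green box at scene crop (450,285) is a look-alike with no dock. Next I measure roughly from the two views, then move the wrist camera over.

```bash
python3 - <<'E'
from h import *
ct=calibration('top');cs=calibration('scene')
T=lambda x,y:(260+(x+.5)/4-.5,140+(y+.5)/4-.5)
S=lambda x,y:(270+(x+.5)/4-.5,180+(y+.5)/4-.5)
# large pack top centre of dark inset: top crop vs scene crop
print('inset',tri(ct,T(388,212),cs,S(292,97)))
print('inset small',tri(ct,T(670,74),cs,S(645,180)))
tc=[(68,97),(226,101),(216,275),(58,269)]
P=np.array([onz(ct,*T(*p),16) for p in tc]);print(P.round(1),P.mean(0))
print('tray near-corner z check', tri(ct,T(58,269),cs,S(45,105)),tri(ct,T(216,275),cs,S(145,165)),tri(ct,T(68,97),cs,S(167,45)))
pc=[(367,170),(425,180),(408,258),(348,248)]
P=np.array([onz(ct,*T(*p),90) for p in pc]);print(P.round(1),P.mean(0))
d=(P[0]-P[3]+P[1]-P[2]);print('yaw',np.degrees(np.arctan2(d[1],d[0])))
dc=[(335,172),(447,198),(420,316),(308,290)]
P=np.array([onz(ct,*T(*p),5) for p in dc]);print('dock',P.round(1),P.mean(0))
d=(P[0]-P[3]+P[1]-P[2]);print('yaw',np.degrees(np.arctan2(d[1],d[0])))
s=read_state();r=R.from_quat(s['orientation']);cw=calibration('wrist')
print('cam in tool',r.inv().apply(cw['xyz']-s['tcp_pos']), (r.inv()*R.from_quat(cw['orientation'])).as_matrix().round(3), r.as_matrix().round(3))
E
```

```text
inset (array([527.27019638, -52.40158579,  91.6197777 ]), np.float64(0.561606724402812))
inset small (array([ 595.93685025, -230.57152743,   73.12231041]), np.float64(4.373120793150904))
[[637.9 127.9  16. ]
 [624.3  31.   16. ]
 [516.1  48.8  16. ]
 [530.6 143.6  16. ]] [577.22130205  87.83559742  16.        ]
tray near-corner z check (array([532.16866137, 143.45200151,  11.54461638]), np.float64(1.8413956845963069)) (array([517.82965419,  48.10801736,  11.04675494]), np.float64(2.139479050440074)) (array([638.53839306, 127.67320833,  14.98221119]), np.float64(0.9763353579909707))
[[553.  -43.6  90. ]
 [543.5 -75.6  90. ]
 [499.9 -60.2  90. ]
 [509.4 -27.3  90. ]] [526.44204679 -51.66914331  90.        ]
yaw -19.953782658530812
dock [[574.4 -31.4   5. ]
 [550.2 -98.1   5. ]
 [478.9 -71.9   5. ]
 [502.6  -6.    5. ]] [526.54879386 -51.84469554   5.        ]
yaw -19.831823549246288
cam in tool [ 77.63305474   0.22632779 -92.01690341] [[-0.001  0.959  0.284]
 [ 1.     0.001 -0.   ]
 [-0.     0.284 -0.959]] [[ 0.96  -0.28  -0.   ]
 [-0.28  -0.96  -0.002]
 [ 0.     0.002 -1.   ]]
```

```bash
python3 - <<'E'
from h import *
ct=calibration('top')
for p in [(105,270),(185,265),(50,265),(60,240),(30,130),(130,220),(211,240)]: print(p,onz(ct,*p,0).round(),onz(ct,*p,300).round())
s=read_state();r=R.from_quat(s['orientation'])
for tgt in [[380,230,290],[526.5,-52,250],[500,-52,290]]:
    print(r.inv().apply(np.array(tgt)-s['tcp_pos'])/1000)
E
```

```text
(105, 270) [426. 561.   0.] [398. 408. 300.]
(185, 265) [417. 370.   0.] [391. 274. 300.]
(50, 265) [453. 692.   0.] [416. 501. 300.]
(60, 240) [511. 669.   0.] [457. 485. 300.]
(30, 130) [804. 749.   0.] [665. 542. 300.]
(130, 220) [541. 499.   0.] [479. 365. 300.]
(211, 240) [470. 305.   0.] [428. 227. 300.]
[0.30044876 0.2974203  0.00193872]
[0.52007784 0.52702134 0.04234511]
[0.49464262 0.5345122  0.00235528]
```

Emit:
{"op": "arm_command", "data": {"steps": [[[0.04,0.04,0],[0,0,0],0.087],[[0.08,0.08,0],[0,0,0],0.087],[[0.12,0.12,0],[0,0,0],0.087],[[0.16,0.16,0],[0,0,0],0.087],[[0.2,0.2,0],[0,0,0],0.087],[[0.24,0.24,0],[0,0,0],0.087],[[0.28,0.28,0],[0,0,0],0.087],[[0.3,0.3,0],[0,0,0],0.087]], "force": 25}}

```text
time: 1.15
tcp_pos: [379.4, 225.6, 292.2]
orientation: [0.99, -0.143, -0.0, 0.0]
force: [-0.4, 0.9, 0.7]
finger_gap: 0.998
```

Emit:
{"op": "arm_command", "data": {"steps": [[[0.04,0.04,0],[0,0,0.2],0.087],[[0.08,0.08,0],[0,0,0.4],0.087],[[0.11,0.12,0],[0,0,0.7],0.087],[[0.14,0.16,0],[0,0,0.7],0.087],[[0.17,0.2,0],[0,0,0.7],0.087],[[0.2,0.235,0],[0,0,0.7],0.087],[[0.2,0.235,0],[0,0,0.7],0.087]]}}

```text
time: 2.02
tcp_pos: [505.7, -56.0, 291.6]
orientation: [0.985, -0.174, -0.001, 0.0]
force: [-0.9, 0.6, 0.6]
finger_gap: 1.0
```

```bash
python3 - <<'E'
from h import *
import pickle
c=calibration('wrist');s=read_state();im=read_camera('wrist')
pickle.dump((c,s,im),open('w1.pkl','wb'))
cv2.imwrite('pics/w1.png',im[:,:,::-1]);print(s['tcp_pos'],c['xyz'])
E
```

```text
[505.66839553 -55.96814426 291.55049767] [578.66193431 -82.76285729 383.47590251]
```

View pics/w1.png

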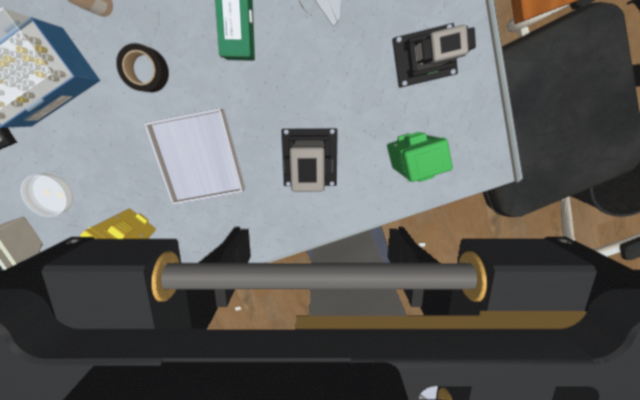

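The wrist view shows the large pack at (309,166), already square to the image, with its dock round (310,157). The tray is at (195,155), the small pack at (440,48) and a green look-alike at (420,157). I now extract the light top face and triangulate against the top view.

```bash
python3 - <<'E'
from h import *
import pickle
c,s,im=pickle.load(open('w1.pkl','rb'))
crop(im,270,115,90,90,6,'pics/cw1.png')
h=cv2.cvtColor(im,cv2.COLOR_RGB2HSV)
print(im[148,308],im[165,308],im[188,300],im[160,330],im[160,260])
t=cv2.imread('pics/top0.png')[:,:,::-1]
def face(I,x0,y0,x1,y1):
    S=I[y0:y1,x0:x1].astype(int)
    m=((S[...,0]-S[...,2]>5)&(S.sum(2)>330)).astype(np.uint8)
    n,l,st,_=cv2.connectedComponentsWithStats(m);k=1+np.argmax(st[1:,4])
    cn=cv2.findContours((l==k).astype(np.uint8),cv2.RETR_EXTERNAL,cv2.CHAIN_APPROX_NONE)[0][0]
    r=cv2.minAreaRect(cn);return (r[0][0]+x0,r[0][1]+y0),r[1],r[2]
a=face(im,285,125,335,198);b=face(t,335,170,380,220);print(a,b)
ct=calibration('top')
print(tri(c,a[0],ct,b[0]),onz(c,*a[0],90),onz(ct,*b[0],90))
E
```

```text
[134 130 124] [47 47 48] [165 160 152] [52 50 51] [170 178 186]
((306.5, 169.0), (42.0, 33.0), 90.0) ((356.52941513061523, 193.38235473632812), (14.794672966003418, 18.432706832885742), 14.03624439239502)
(array([527.79587581, -51.71562969,  82.51699828]), np.float64(2.1319905413952256)) [529.55308673 -51.57204384  90.        ] [525.70427079 -51.9128182   90.        ]
```

View pics/cw1.png

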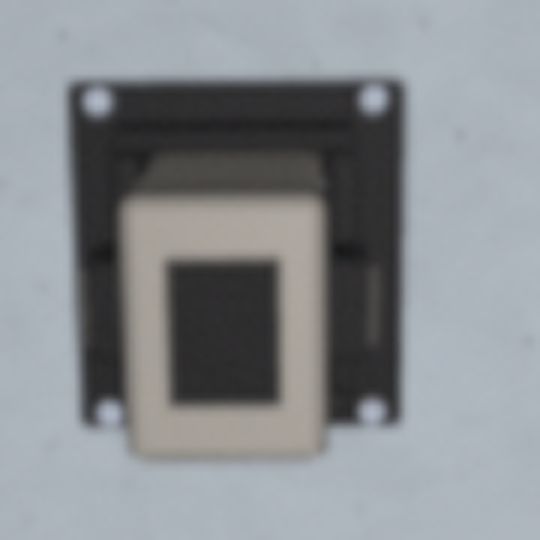

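Emit:
{"op": "arm_command", "data": {"steps": [[[0.019,-0.011,0.03],[0,0,0],0.087],[[0.019,-0.011,0.06],[0,0,0],0.087],[[0.019,-0.011,0.09],[0,0,0],0.087],[[0.019,-0.011,0.09],[0,0,0],0.087]]}}

```text
time: 2.58
tcp_pos: [525.1, -48.9, 200.2]
orientation: [0.985, -0.171, -0.003, 0.001]
force: [0.3, -0.2, 0.7]
finger_gap: 1.004
```

```bash
python3 - <<'E'
from h import *
import pickle
c=calibration('wrist');s=read_state();im=read_camera('wrist')
pickle.dump((c,s,im),open('w2.pkl','wb'))
cv2.imwrite('pics/w2.png',im[:,:,::-1]);print(s['tcp_pos'],s['orientation'],c['xyz'])
E
```

```text
[525.05930402 -48.88791514 200.2433322 ] [ 9.85270909e-01 -1.70975279e-01 -2.82205264e-03  8.52316085e-04] [598.63416203 -75.21995524 291.83359069]
```

View pics/w2.png

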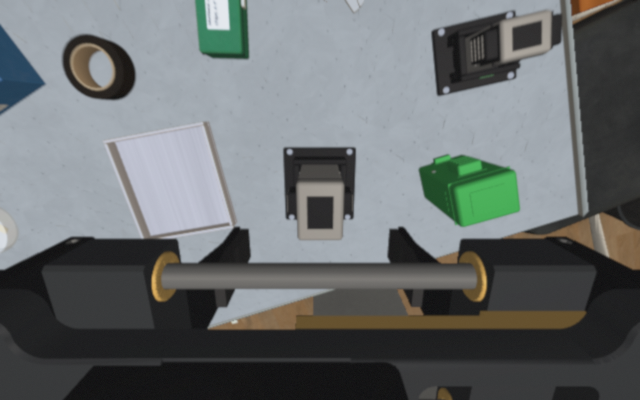

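The pack's top face now spans about x 297–344, y 178–240 in the wrist view, centred between the fingers, with its dock behind it at (318,185).

```bash
python3 - <<'E'
from h import *
import pickle
c1,s1,i1=pickle.load(open('w1.pkl','rb'));c2,s2,im=pickle.load(open('w2.pkl','rb'))
crop(im,270,140,100,110,5,'pics/cw2.png')
ct=calibration('top')
def inset(I,x0,y0,x1,y1,thr=100):
    S=cv2.cvtColor(I,cv2.COLOR_RGB2GRAY)[y0:y1,x0:x1]
    m=(S<thr).astype(np.uint8);n,l,st,ce=cv2.connectedComponentsWithStats(m)
    ok=[k for k in range(1,n) if st[k,0]>0 and st[k,1]>0 and st[k,0]+st[k,2]<x1-x0 and st[k,1]+st[k,3]<y1-y0]
    k=max(ok,key=lambda k:st[k,4]);return ce[k]+[x0,y0],st[k]
t=cv2.imread('pics/top0.png')[:,:,::-1]
a,_=inset(i1,292,150,324,190);b,_=inset(im,300,185,342,238);d,_=inset(t,348,184,365,205,110);print(a,b,d)
print(tri(c1,a,c2,b),tri(c1,a,ct,d),tri(c2,b,ct,d))
for z in(84,90):print(onz(c1,*a,z),onz(c2,*b,z),onz(ct,*d,z))
def mounts(I,pts):
    G=cv2.cvtColor(I,cv2.COLOR_RGB2GRAY);o=[]
    for x,y in pts:
        p=G[y-4:y+5,x-4:x+5].astype(float);w=np.clip(p-110,0,None);yy,xx=np.mgrid[-4:5,-4:5];o.append((x+(w*xx).sum()/w.sum(),y+(w*yy).sum()/w.sum()))
    return o
E
```

```text
[306.69030733 169.92671395] [319.54523522 212.44752714] [356.45121951 192.65853659]
(array([528.04766072, -51.20557478,  87.03332746]), np.float64(0.22514509494738827)) (array([528.01240588, -51.67338579,  88.21689937]), np.float64(1.029357907318993)) (array([528.06491602, -51.78491303,  87.55302669]), np.float64(0.8712935604229967))
[527.53429219 -50.76848277  84.        ] [526.99955286 -50.96470494  84.        ] [528.66644795 -52.54278261  84.        ]
[528.55863455 -51.40949009  90.        ] [529.06759034 -51.66493584  90.        ] [527.38797544 -51.95025368  90.        ]
```

View pics/cw2.png

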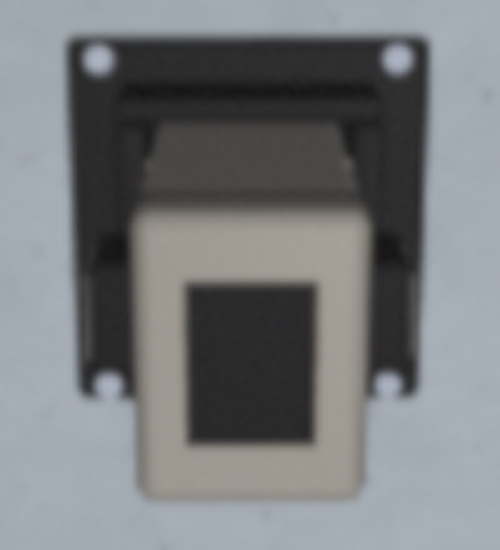

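Emit:
{"op": "arm_command", "data": {"steps": [[[0,0,0.015],[0,0,0],0.087],[[0,0,0.03],[0,0,0],0.087],[[0,0,0.03],[0,0,0],0.087],[[0,0,0.03],[0,0,0],0.087]]}}

```text
time: 3.12
tcp_pos: [527.0, -49.7, 172.4]
orientation: [0.985, -0.172, 0.0, 0.0]
force: [-1.5, 0.3, 0.8]
finger_gap: 1.002
```

Emit:
{"op": "arm_command", "data": {"steps": [[[0.0015,0.0015,0.01],[0,0,0],0.087],[[0.0015,0.0015,0.025],[0,0,0],0.087],[[0.0015,0.0015,0.04],[0,0,0],0.087],[[0.0015,0.0015,0.053],[0,0,0],0.087],[[0.0015,0.0015,0.063],[0,0,0],0.087],[[0.0015,0.0015,0.063],[0,0,0],0.087],[[0.0015,0.0015,0.063],[0,0,0],0.087]]}}

```text
time: 4.0
tcp_pos: [528.0, -51.5, 109.5]
orientation: [0.985, -0.171, 0.0, -0.0]
force: [0.1, -0.4, 0.0]
finger_gap: 1.002
```

```bash
python3 - <<'E'
from h import *
s=read_state();cv2.imwrite('pics/w3.png',read_camera('wrist')[:,:,::-1]);im=read_camera('scene');crop(im,270,150,160,120,5,'pics/s3.png');print(s['tcp_pos'],s['force'])
E
```

```text
[528.03963514 -51.53315928 109.53507006] [ 0.1215604  -0.39774999  0.04486145]
```

View pics/s3.png

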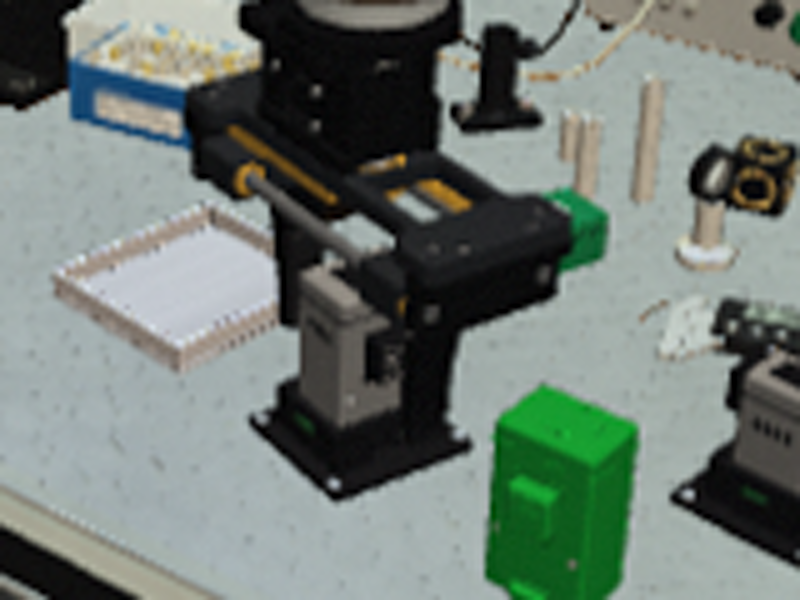

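View pics/w3.png

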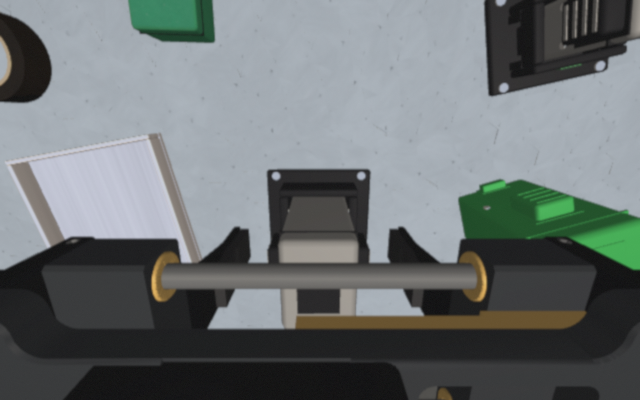

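The fingers straddle the pack: in the wrist view they are at about (240,250) and (400,250) with the pack at (318,260), and the button is visible at scene crop (385,350). I close with 30 N.

Emit:
{"op": "arm_command", "data": {"steps": [[[0,0,0],[0,0,0],0.06],[[0,0,0],[0,0,0],0.05],[[0,0,0],[0,0,0],0.03],[[0,0,0],[0,0,0],0.03],[[0,0,0],[0,0,0],0.03],[[0,0,0],[0,0,0],0.03]], "force": 30}}

```text
time: 4.85
tcp_pos: [527.9, -51.4, 109.9]
orientation: [0.985, -0.171, 0.0, 0.0]
force: [-1.8, 1.5, 3.1]
finger_gap: 0.426
```

The gap is 0.426, about 37 mm, against 40 mm expected with both buttons fully in. I check before lifting.

```bash
python3 - <<'E'
from h import *
s=read_state();print(s['finger_gap'],s['force'],s['wrist_torque'])
w=read_camera('wrist');im=read_camera('scene');crop(im,300,180,80,70,8,'pics/s4.png');crop(w,200,140,220,160,3.5,'pics/w4.png')
E
```

```text
0.4263995431895754 [-1.8321433   1.45955253  3.05612412] [ 0.36832231  0.51923461 -0.06572107]
```

View pics/s4.png

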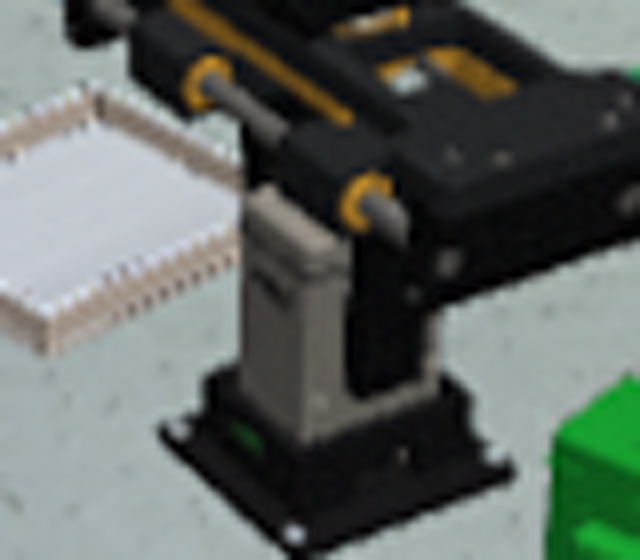

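View pics/w4.png

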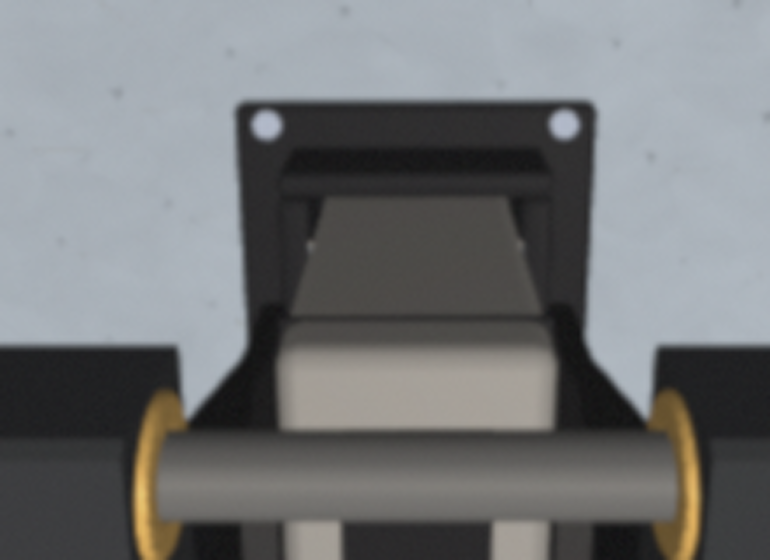

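Both pads cover the buttons symmetrically and the pack is still upright. I do a small test lift.

Emit:
{"op": "arm_command", "data": {"steps": [[[0,0,-0.003],[0,0,0],0.03],[[0,0,-0.006],[0,0,0],0.03],[[0,0,-0.009],[0,0,0],0.03],[[0,0,-0.012],[0,0,0],0.03]]}}

```text
time: 5.45
tcp_pos: [527.6, -51.7, 121.2]
orientation: [0.985, -0.172, -0.0, 0.0]
force: [0.2, 0.7, -2.2]
finger_gap: 0.424
```

Wrist force is about -2.2 N, roughly the pack's weight, so the pack is unlatched. I lift it clear.

Emit:
{"op": "arm_command", "data": {"steps": [[[0,0,-0.006],[0,0,0],0.03],[[0,0,-0.012],[0,0,0],0.03],[[0,0,-0.018],[0,0,0],0.03],[[0,0,-0.024],[0,0,0],0.03],[[0,0,-0.03],[0,0,0],0.03],[[0,0,-0.034],[0,0,0],0.03],[[0,0,-0.034],[0,0,0],0.03],[[0,0,-0.034],[0,0,0],0.03]]}}

```text
time: 6.45
tcp_pos: [527.5, -51.6, 155.0]
orientation: [0.985, -0.172, -0.0, 0.0]
force: [0.2, -0.1, -3.0]
finger_gap: 0.422
```

```bash
python3 - <<'E'
from h import *
s=read_state();print(s['tcp_pos'],s['finger_gap'],s['force'])
im=read_camera('scene');crop(im,270,130,150,120,5,'pics/s5.png')
r=R.from_quat(s['orientation'])
print(r.inv().apply(np.array([577.2,87.8,s['tcp_pos'][2]])-s['tcp_pos']))
E
```

```text
[527.49228824 -51.61278462 155.04000115] 0.4220654832306215 [ 0.17054369 -0.10387163 -2.99676241]
[-3.66757275e-01 -1.48008938e+02 -2.93584258e-02]
```

View pics/s5.png

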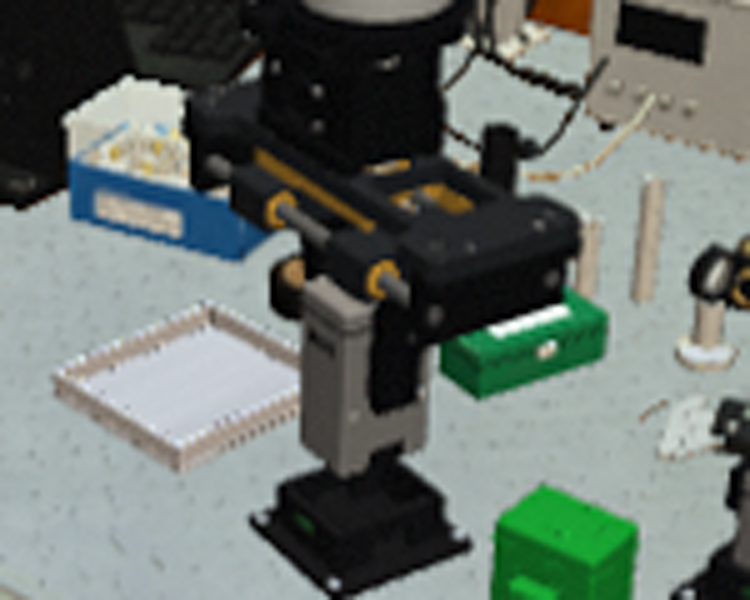

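The pack is clear of the dock and upright (scene crop (365,380), dock empty below it). I carry it over the tray, 148 mm along tool -y, turning to the tray's yaw.

Emit:
{"op": "arm_command", "data": {"steps": [[[0,-0.015,0],[0,0,-0.3],0.03],[[0,-0.04,0],[0,0,-0.7],0.03],[[0,-0.07,0],[0,0,-1.2],0.03],[[0,-0.1,0],[0,0,-1.7],0.03],[[0,-0.125,0],[0,0,-2.1],0.03],[[0,-0.14,0],[0,0,-2.2],0.03],[[0,-0.148,0],[0,0,-2.2],0.03],[[0,-0.148,0],[0,0,-2.2],0.03]]}}

```text
time: 7.5
tcp_pos: [577.6, 87.8, 155.1]
orientation: [0.997, -0.076, -0.0, 0.0]
force: [0.1, -0.4, -2.7]
finger_gap: 0.424
```

```bash
python3 - <<'E'
from h import *
s=read_state();print(s['tcp_pos'],s['finger_gap'],s['force'])
im=read_camera('scene');crop(im,250,110,150,120,5,'pics/s6.png')
im=read_camera('wrist');cv2.imwrite('pics/w6.png',im[:,:,::-1])
E
```

```text
[577.61617291  87.76418076 155.0790119 ] 0.4243524235887458 [ 0.12598599 -0.37693576 -2.74207631]
```

View pics/s6.png

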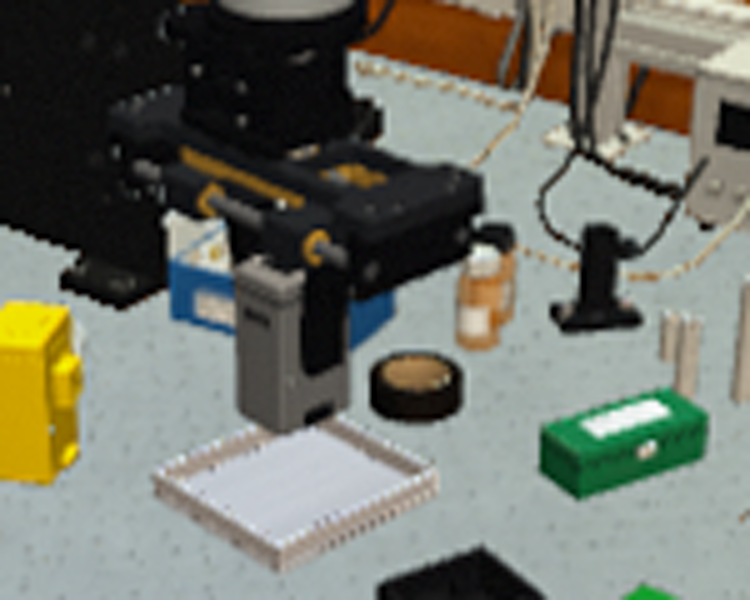

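View pics/w6.png

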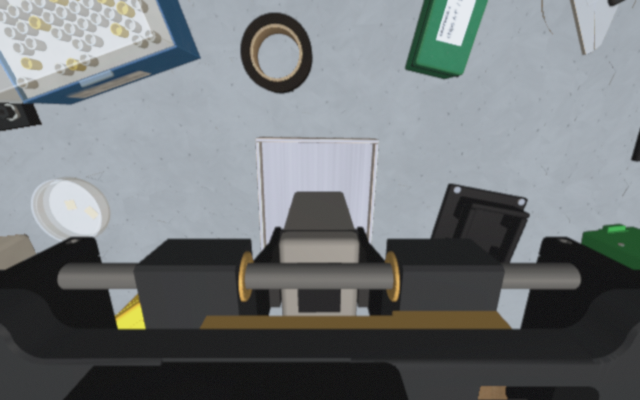

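The pack is square to the tray and centred over it (wrist: tray edges at x 258 and 377, pack centre 318). Lowering it.

Emit:
{"op": "arm_command", "data": {"steps": [[[0,0,0.008],[0,0,0],0.03],[[0,0,0.018],[0,0,0],0.03],[[0,0,0.028],[0,0,0],0.03],[[0,0,0.036],[0,0,0],0.03],[[0,0,0.042],[0,0,0],0.03],[[0,0,0.045],[0,0,0],0.03],[[0,0,0.045],[0,0,0],0.03]]}}

```text
time: 8.48
tcp_pos: [577.7, 87.7, 110.1]
orientation: [0.997, -0.076, -0.0, 0.0]
force: [-0.6, -1.1, -2.9]
finger_gap: 0.421
```

Emit:
{"op": "arm_command", "data": {"steps": [[[0,0,0.001],[0,0,0],0.03],[[0,0,0.002],[0,0,0],0.03],[[0,0,0.003],[0,0,0],0.03],[[0,0,0.003],[0,0,0],0.03]]}}

```text
time: 8.98
tcp_pos: [577.7, 87.7, 107.2]
orientation: [0.997, -0.076, -0.0, 0.0]
force: [-0.8, -0.2, -2.5]
finger_gap: 0.421
```

Emit:
{"op": "arm_command", "data": {"steps": [[[0,0,0.0005],[0,0,0],0.03],[[0,0,0.001],[0,0,0],0.03],[[0,0,0.001],[0,0,0],0.03]]}}

```text
time: 9.35
tcp_pos: [577.8, 87.8, 106.9]
orientation: [0.997, -0.076, 0.0, -0.0]
force: [-1.5, 0.1, 3.3]
finger_gap: 0.422
```

Contact: Fz went from -2.5 to +3.3 N, so the pack is on the tray floor. Opening slowly.

Emit:
{"op": "arm_command", "data": {"steps": [[[0,0,0],[0,0,0],0.042],[[0,0,0],[0,0,0],0.048],[[0,0,0],[0,0,0],0.055],[[0,0,0],[0,0,0],0.065],[[0,0,0],[0,0,0],0.078],[[0,0,0],[0,0,0],0.087],[[0,0,0],[0,0,0],0.087]]}}

```text
time: 10.22
tcp_pos: [577.8, 87.7, 106.2]
orientation: [0.997, -0.076, 0.0, -0.0]
force: [0.2, 0.6, 0.2]
finger_gap: 0.966
```

```bash
python3 - <<'E'
from h import *
s=read_state();print(s['tcp_pos'],s['finger_gap'],s['force'])
im=read_camera('scene');crop(im,250,110,150,120,5,'pics/s7.png')
im=read_camera('wrist');cv2.imwrite('pics/w7.png',im[:,:,::-1])
E
```

```text
[577.7626341   87.66125121 106.18575339] 0.9657263602299329 [0.20048153 0.61425116 0.1538858 ]
```

View pics/s7.png

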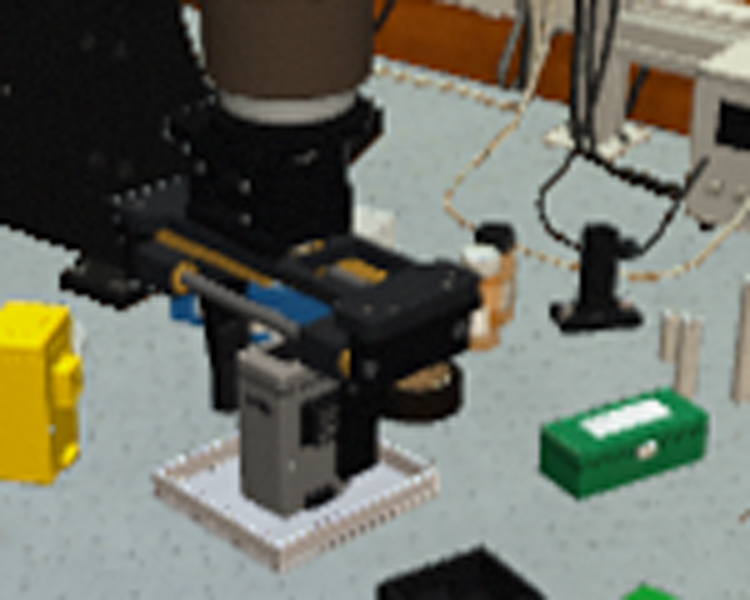

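View pics/w7.png

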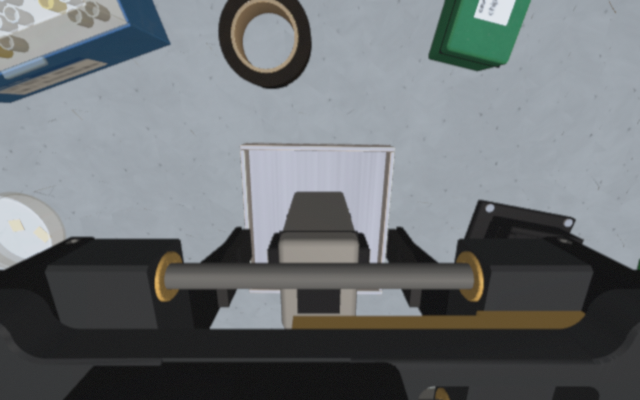

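The pack stands in the tray, the buttons have sprung out and the fingers are open and clear on both sides. I withdraw straight up.

Emit:
{"op": "arm_command", "data": {"steps": [[[0,0,-0.01],[0,0,0],0.087],[[0,0,-0.025],[0,0,0],0.087],[[0,0,-0.045],[0,0,0],0.087],[[0,0,-0.07],[0,0,0],0.087],[[0,0,-0.1],[0,0,0],0.087],[[0,0,-0.13],[0,0,0],0.087],[[0,0,-0.15],[0,0,0],0.087],[[0,0,-0.15],[0,0,0],0.087]]}}

```text
time: 11.32
tcp_pos: [578.5, 88.0, 259.3]
orientation: [0.997, -0.076, 0.003, -0.001]
force: [-0.0, 0.7, -0.4]
finger_gap: 0.994
```

```bash
python3 - <<'E'
from h import *
s=read_state();print(s['tcp_pos'],s['force'])
c=calibration('wrist');w=read_camera('wrist');cv2.imwrite('pics/w8.png',w[:,:,::-1])
im=read_camera('scene');crop(im,270,150,190,120,4,'pics/s8.png')
S=cv2.cvtColor(w,cv2.COLOR_RGB2GRAY)[165:236,285:350];m=(S<100).astype(np.uint8)
n,l,st,ce=cv2.connectedComponentsWithStats(m)
for k in range(1,n):
    if st[k,4]>100: print(st[k],ce[k]+[285,165],onz(c,*(ce[k]+[285,165]),87))
a=cv2.imread('pics/scene0.png')[:,:,::-1]
d=cv2.absdiff(a[205:265,402:450],im[205:265,402:450]);print('small pack region diff',d.mean(),d.max())
E
```

```text
[578.48257581  87.96323329 259.27210959] [-0.01234297  0.70857629 -0.40612263]
[ 17   0  36   9 259] [319.55984556 168.7027027 ] [605.88526697  83.1079614   87.        ]
[ 10  14   7  21 142] [298.09859155 189.19014085] [589.20342732 106.68859277  87.        ]
[ 53  14   7  21 142] [340.90140845 189.19014085] [582.90709023  65.741538    87.        ]
[ 25  19  20  26 502] [319.43625498 196.89840637] [578.38286666  87.45222851  87.        ]
small pack region diff 6.218171296296297 13
```

View pics/s8.png

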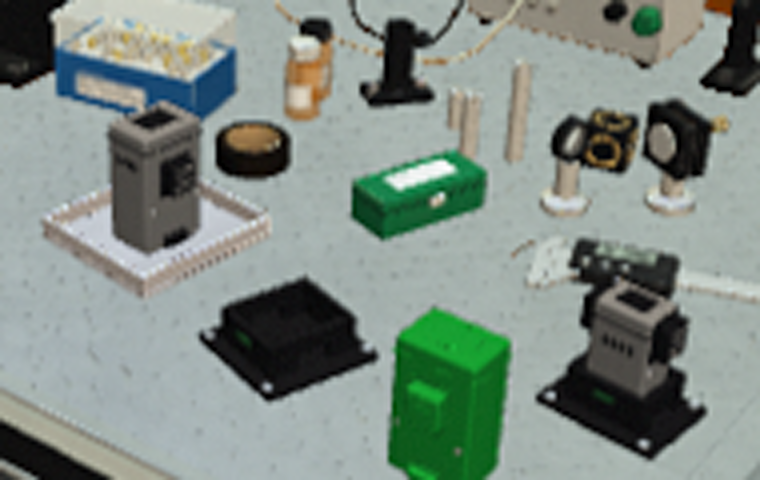

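View pics/w8.png

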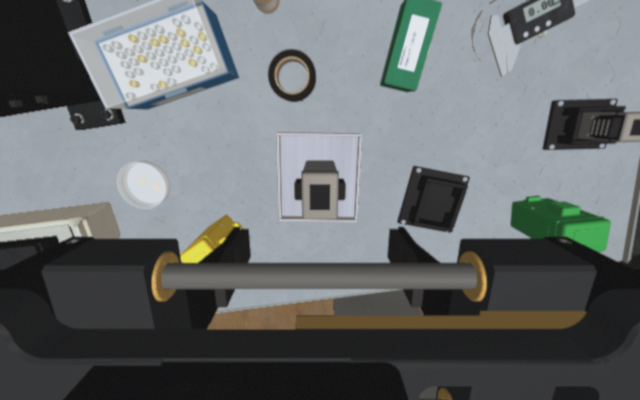

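The large pack stands upright in the middle of the tray (scene crop (155,180)). Its dock is empty, and the small pack is unmoved in its dock. The gripper is clear, so I hand in.

```bash
python3 -c "from workcell import *; print(hand_in())"
```

```text
the job is handed in; nothing more can be done
None
```

The large pack was pinched by its two buttons at 30 N, lifted straight out of its dock and carried to the tray. It was lowered until the wrist force showed contact, then released, and the gripper was backed straight off. I handed in at about 11.5 s.

**Last checks:**
- The pack stands upright in the tray, centred at about (578, 87) mm against a measured tray centre of (577, 88) mm.
- The wrist force is near zero and nothing touches the robot.
- The small pack looks unmoved in its dock; its image region differs from the first picture only slightly (up to 13 grey levels), which I put down to lighting.

**Checks that disagreed:**
- **Finger gap:** the closed gap read about 37 mm, where 40 mm was expected with both buttons fully in. The small test lift came free with only about the pack's weight on the wrist, so I went on.
- **Height of the pack's top:** two-view measurements ranged from 82.5 to 91.6 mm, mostly 87–88 mm, against 90 mm from the text.
- **Pack's x position:** estimates differed by up to 4 mm between the cameras.

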